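Take the next amber glass billet from its gravity lane to the torch cradle

ROBOT

A 6-joint arm with a two-finger parallel gripper is mounted at the origin on the work surface. World frame = base frame: x ahead of the robot, y to its left, z up, the work surface at z = 0. Lengths are in m, angles in degrees, forces in N, time in s.
With the tool pointing down it reaches from about 0.3 to 0.75 m from the base axis. Payload 8.5 kg.
Tool frame: the origin (TCP) lies on the centre line of the jaws, within the pads' length; the fingertips stand 25 mm ahead of it and the grasp point (between the pads) lies 6 mm ahead of it; z points along the fingers, y is the line along which they close (so a half turn about z gives the same grasp; the last joint's range is limited). The gripper opens to 85 mm and grips with 20 to 120 N. Pads are 22 mm wide; open, the fingers measure 114 mm over their backs; the gripper's body (76 mm by 85 mm) begins 54 mm behind the grasp point. The pads swing forward as they close: fully open they stand 13 mm farther back than shut.
Start: joints at [-78.799, 21.807, 74.336, -0, 83.858, -12.336], TCP at [0.22, -0.504, 0.256] pointing down, gripper open.
Joint ranges: [-178.18, 178.18], [-50.72, 133.34], [12.68, 142.11], [-81.47, 261.47], [9.98, 163.14], [-165.26, 165.26]. Speed limits (degrees/s): [136.94, 136.94, 180, 180, 180, 180].

INTERFACE

Orientations are given as a 3x3 rotation matrix whose columns are the frame's x, y, z axes.
In Python, from rig import telemetry, optics, env gives the robot as it stands.
- The arm moves only by the tool send_rows, never from a script. Its argument "deltas" is a list that holds one entry, the list of rows, each a list of 7 numbers: the shift along the tool's x, y, z in m, then the turn, a rotation vector about the tool's x, y, z in rad, then the opening, from -1 (shut) to 1 (fully open), so that 0 is half open. In form: [[[x, y, z, ax, ay, az, grip], ...]]. A call has 1 to 12 rows; each row shifts and turns the commanded pose from where the row before left it, along the tool's axes as they then stand; what a row does not reach is not made up. A row lasts 1/8 s, in which the tool goes at most 62.5 mm and 10.7 degrees, less where a joint would pass 70% of its speed; a pose out of reach is approached as far as the arm can. A call is refused whole if a number of a shift passes 0.0625 or a number of a turn 0.188, either way. A call with a gripper value outside its range is refused whole. The fingers move at their own pace and stop on an object; "squeeze" is the grip in N (left out, the last holds). Time passes only in rows, so rows that do not move let the fingers close. It gives the time, the measured TCP pose, the force, the opening and the grip force at its end, in the units of the state.
- telemetry.observe(): the state, without advancing time (a new reading comes with each control period).
- optics.get_image(name): name is "scene" or "top"; returns a dict with "image" (420x560x3 uint8, red, green, blue), "range_z" (420x560 float32, m along the optical axis (not along the pixel's ray), 0 where there is no reading), "K" (3x3 intrinsics, pixels), "k1" (the pictures are not rectified: a ray, as slopes to the right and down, at radius r is drawn at 1 + k1 r^2 times it, then the intrinsics apply), "rvec" (rotation vector, rad) and "tvec" (3), from world to camera coordinates, as OpenCV has them. Camera axes: x right, y down, z forward; pixel columns grow to the right and rows downward; lengths in m; the calibration is good to about 2 mm. A picture is of the moment at which its call begins.
- env.close_job(): hands the job in; it is judged then, once.
The state is a dict: "time_s": time; "q": joint angles; "qvel": joint speeds; "joint_efforts": joint torques, N m; "position": TCP position; "tool_rot": TCP orientation; "ft_force": force on the tool from outside, world axes, zero at the start; "wrist_torque": the same for the moment, N m; "grip_width": finger opening in m; "gripper_force": force on a finger pad.
Only numpy, scipy, OpenCV 4.12 (cv2) and the standard library are available. Lean on these libraries where they do the work, as an engineer would, in place of code of your own. Each camera call takes 0.05 s, during which the arm holds its last target. There are 200 camera calls.

TASK

Take the front amber glass billet from its sloped lane, so that the next amber one rolls down into its place, and lay it lengthwise along the groove of the black V-shaped cradle, near the middle. Lower it into the groove in the gripper rather than dropping it, let go, and leave the front blue billet where it is.

Things in the scene. Friction and masses are not known exactly. Their poses are not given: they have to be found in the camera images.
- amber_front_centre (a point): Centre of the front (lowest) of three amber glass billets: solid cylinder, 32 mm diameter, 50 mm long, 100 g, lying across a sloped aluminium lane against a low stop lip. y is its axis (level); it rolls, so x and z may point anywhere. Starts 65 mm above the bench. Both flat ends overhang the lane's 26 mm wide tongue by 12 mm, free to be pinched from above (50 mm apart).
- amber_next_centre (a point): Centre of the second amber billet, same size, resting uphill against the front one (32 mm further up the 14 degree slope, 8 mm higher). It rolls down by itself into the front place once the front one is lifted out; a third follows. Lane side guides, 22 mm high, start 22 mm uphill of the front billet's centre; nothing on the lane stands over 35 mm above that centre.
- blue_front_centre (a point): Centre of the front one of three cobalt blue billets, same size, in a second lane of the same make; not to be disturbed.
- cradle_seat (a point): Where a seated billet's centre rests: middle of the groove of the fixed black V cradle (brass posts, blue foot plate 90 x 60 x 8 mm), 65 mm above the bench. z is up; the groove runs along y and is 26 mm long, so a billet overhangs 12 mm at both ends, with only the foot plate below them. The V is 48 mm wide at the top; its 40 degree flanks rise to this point's height and centre the billet.
Not all that is in view belongs to the job. What is shaped like the part that bears cradle_seat but purple or red is not meant. Leave any pink look-alike of the part that bears amber_front_centre alone.

How it is judged (in metres and radians):
On the way:
1. the front amber billet is down in the cradle's groove while still in the gripper (horizontal distance between amber_front_centre and cradle_seat below 0.018 m and z of amber_front_centre in the frame of cradle_seat below 0.015 m and contact force between the fingers and amber_front above 0.5 N), for 0.05 s.
At the end, for the whole second after the job is handed in: The amber billet that was in front lies in the cradle: centre within 10 mm across, 12 mm along and 8 mm in height of the seat, axis within 11 degrees of the groove. The next amber billet has rolled 24 to 42 mm and rests in the front place, its centre 60 to 69 mm above the bench (x of amber_front_centre in the frame of cradle_seat between -0.01 and 0.01 m and y of amber_front_centre in the frame of cradle_seat between -0.012 and 0.012 m and z of amber_front_centre in the frame of cradle_seat between -0.008 and 0.008 m and angle between the y axis of amber_front_centre and the y axis of cradle_seat, either way round below 0.2 rad and distance of amber_next_centre from where it was at the start of the episode between 0.024 and 0.042 m and height (world z) of amber_next_centre between 0.06 and 0.069 m); the robot touches nothing.
It fails at once if the front blue billet is moved by more than 15 mm (distance of blue_front_centre from where it was at the start of the episode above 0.015 m).
It also fails if it takes over 40 s, if anything falls off the work surface, if the arm or the gripper's body presses on something with over 40 N, if the wrist force passes 120 N, or if a joint passes its speed limit or range.

## Working session

There is one attempt and no reset: what is moved stays moved. The work goes in short steps, Python scripts to look and compute and a tool call to move; the robot and the scene stay as the last step left them, time stands still between calls to the robot, and variables do not carry over. Pictures are saved under pics/ and viewed, at most 10 in all, crops included, and the job is handed in when it is done.

Besides the shell and the picture viewer there is one more tool, called after "Request:" as a command line: name --argument value ..., lists and objects as JSON in quotes. send_rows: Moves the arm, as the interface text tells. Its arguments: {"type":"object","properties":{"deltas":{"type":"array"},"squeeze":{"type":"number"}},"required":["deltas"]}

```bash
mkdir -p pics; cat > h.py <<'E'
import numpy as np,cv2
from rig import telemetry,optics,env
def cloud(d):
    z=d["range_z"];h,w=z.shape;K=np.array(d["K"],float);k1=float(d["k1"])
    v,u=np.mgrid[:h,:w]
    p=cv2.undistortPoints(np.stack([u,v],-1).reshape(-1,1,2).astype(float),K,np.array([k1,0,0,0.])).reshape(h,w,2)
    c=np.dstack([p[...,0]*z,p[...,1]*z,z])
    R=cv2.Rodrigues(np.array(d["rvec"],float))[0];t=np.array(d["tvec"],float).ravel()
    return (c-t)@R
def save(d,n): cv2.imwrite(n,d["image"][...,::-1])
E
python3 - <<'E'
from h import *
s=telemetry.observe();print(s)
for n in("scene","top"):
    d=optics.get_image(n);save(d,f"pics/{n}0.png");np.savez(n+"0.npz",**d)
    print(n,d["K"],d["k1"],d["rvec"],d["tvec"])
E
```

```text
{'time_s': 0.0, 'q': array([-7.87975964e+01,  2.18398264e+01,  7.43863055e+01, -1.84095678e-04,
        8.38579370e+01, -1.23366868e+01]), 'qvel': array([-0.01525348, -0.00663455, -0.03750595, -0.05455721,  0.0236359 ,
        0.023889  ]), 'joint_efforts': array([ 1.34141577e-03, -4.48454010e+01, -2.31279588e+01, -1.41517889e-04,
        4.63655277e-03, -1.54852711e-05]), 'position': array([ 0.2195918 , -0.50396812,  0.25571353]), 'tool_rot': array([[ 9.16787719e-01,  3.99374756e-01, -2.88190338e-04],
       [ 3.99374740e-01, -9.16786642e-01,  1.43870335e-03],
       [ 3.10372749e-04, -1.43408151e-03, -9.99998924e-01]]), 'ft_force': array([ 0.17176828, -0.3797011 , -0.61215557]), 'wrist_torque': array([ 0.01549934, -0.05009211, -0.07433569]), 'gripper_force': 0.0, 'grip_width': 0.08547254265103751}
scene [[413.46307084   0.         285.79166179]
 [  0.         413.46307084 216.03931572]
 [  0.           0.           1.        ]] 0.006304178150433666 [ 0.98366609  2.65223583 -0.7846081 ] [ 0.43801919 -0.22754396  1.12973142]
top [[488.08736118   0.         269.14827315]
 [  0.         488.08736118 200.88597688]
 [  0.           0.           1.        ]] -0.13538119511509342 [ 2.19828693 -2.17089754  0.15047646] [-0.05063418  0.54829678  0.9601988 ]
```

View pics/scene0.png

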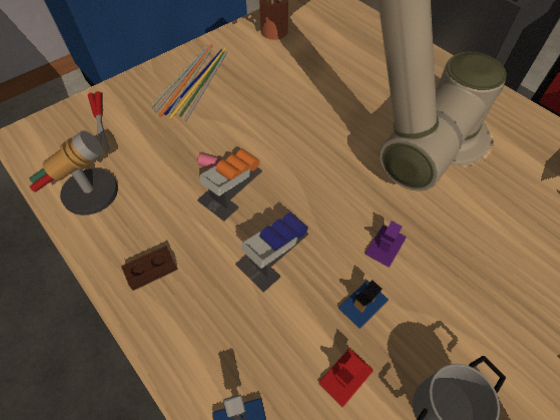

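View pics/top0.png

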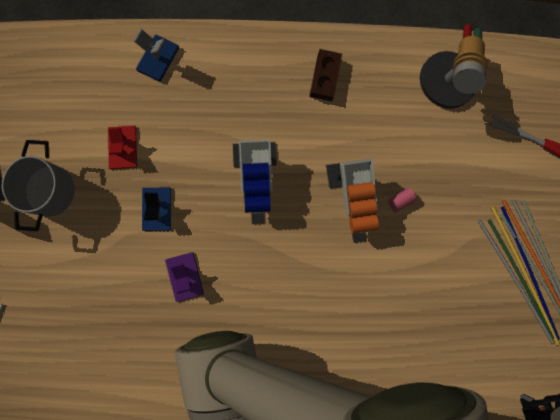

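Scene view: amber billets are at about (240,163), blue at (285,232), the black cradle on its blue foot at (365,300), and the decoys are purple and red. Top view: amber at (362,190–223), blue at (257,172–203), black cradle at (156,207), pink look-alike at (403,200).

```bash
python3 - <<'E'
from h import *
from h import cloud
for n in("top","scene"):
    d=dict(np.load(n+"0.npz"));P=cloud(d);im=d["image"];hsv=cv2.cvtColor(im,cv2.COLOR_RGB2HSV)
    box={"top":dict(am=(330,170,390,240),bl=(238,160,278,216),cr=(138,184,178,234),pk=(388,185,420,212)),
         "scene":dict(am=(200,140,270,185),bl=(255,205,312,255),cr=(335,275,390,330),pk=(190,145,220,170))}[n]
    H,S,V=[hsv[...,i].astype(int) for i in range(3)]
    m=dict(am=(H>4)&(H<16)&(S>185)&(V>110),bl=(H>112)&(H<128)&(S>180)&(V>60),cr=(V<45),pk=(H>165)&(S>90))
    for k,(a,b,c,e) in box.items():
        M=np.zeros(H.shape,bool);M[b:e,a:c]=1
        M&=m[k]&(P[...,2]>0.02)&(P[...,2]<.2)
        p=P[M]
        print(n,k,len(p),np.percentile(p,[1,50,99],axis=0).round(4).tolist())
        if k in("am","bl"):
            q=p[:,:2]-p[:,:2].mean(0);w,v=np.linalg.eigh(q.T@q);
            for ax in(v[:,1],):
                A=np.c_[q,np.ones(len(q))];co=np.linalg.lstsq(A,p[:,2],rcond=None)[0];print(" long axis",ax,"z grad",co)
    for k,(a,b,c,e) in box.items():
        if k in("am","cr"):
            f=cv2.resize(im[b-8:e+8,a-8:c+8],None,fx=5,fy=5,interpolation=cv2.INTER_CUBIC);cv2.imwrite(f"pics/{n}_{k}.png",f[...,::-1])
a=[cv2.imread(f"pics/{n}_{k}.png") for n in("top","scene") for k in("am","cr")]
W=np.zeros((600,800,3),np.uint8)
for i,x in enumerate(a):
    s=min(400/x.shape[1],300/x.shape[0]);x=cv2.resize(x,None,fx=s,fy=s);r,c=divmod(i,2);W[r*300:r*300+x.shape[0],c*400:c*400+x.shape[1]]=x
cv2.imwrite("pics/mosaic.png",W)
E
```

```text
top am 841 [[0.4934, -0.251, 0.0635], [0.5357, -0.2211, 0.0865], [0.578, -0.1942, 0.0977]]
 long axis [-0.99372828 -0.11182174] z grad [0.24877897 0.0005156  0.08571352]
top bl 677 [[0.5336, -0.0417, 0.0745], [0.5735, -0.0164, 0.0868], [0.6132, 0.0071, 0.0974]]
 long axis [-0.9952792 -0.0970531] z grad [0.2238899  0.01409007 0.08677884]
top cr 367 [[0.5066, 0.1776, 0.0305], [0.5338, 0.1895, 0.0544], [0.5584, 0.2028, 0.0654]]
top pk 336 [[0.536, -0.3467, 0.0208], [0.5569, -0.3208, 0.0292], [0.5768, -0.2962, 0.0346]]
scene am 699 [[0.4919, -0.249, 0.0585], [0.5401, -0.2175, 0.0868], [0.5826, -0.1933, 0.0981]]
 long axis [-0.9983815  -0.05687162] z grad [ 0.23928296 -0.0576349   0.08546872]Traceback (most recent call last):
  File "<stdin>", line 13, in <module>
    return _quantile_unchecked(
        a, q, axis, out, overwrite_input, method, keepdims, weights)
    return _ureduce(a,
                    func=_quantile_ureduce_func,
    ...<5 lines>...
                    overwrite_input=overwrite_input,
                    method=method)
    r = func(a, **kwargs)
    result = _quantile(arr,
                       quantiles=q,
    ...<2 lines>...
                       out=out,
                       weights=wgt)
    slices_having_nans = np.isnan(arr[-1, ...])
                                  ~~~^^^^^^^^^
IndexError: index -1 is out of bounds for axis 0 with size 0
```

```bash
cat > m.py <<'E'
from h import *
from scipy.optimize import least_squares
def seg(d,box,f):
    P=cloud(d);hsv=cv2.cvtColor(d["image"],cv2.COLOR_RGB2HSV).astype(int)
    a,b,c,e=box;M=np.zeros(P.shape[:2],bool);M[b:e,a:c]=1
    M&=f(hsv[...,0],hsv[...,1],hsv[...,2]); return P[M]
amb=lambda H,S,V:(H>4)&(H<16)&(S>185)&(V>110)
def rect(p):
    (c,s,a)=cv2.minAreaRect((p[:,:2]*1000).astype(np.float32));return np.round(c,1),np.round(s,1),round(a,1)
def camc(d):
    R=cv2.Rodrigues(np.array(d["rvec"],float))[0];return -R.T@np.array(d["tvec"]).ravel()
E
python3 - <<'E'
from m import *
T=dict(np.load("top0.npz"));S=dict(np.load("scene0.npz"))
print("cams",camc(T).round(3),camc(S).round(3))
for n,d,box in(("top",T,(330,170,390,240)),("scene",S,(200,140,270,185))):
    p=seg(d,box,amb);p=p[(p[:,2]>.05)&(p[:,2]<.11)]
    print(n,"amber all",rect(p))
    def r(v):  # three parallel cylinders, R=16mm
        u=np.array([np.cos(v[3]),np.sin(v[3])]);s=(p[:,:2]-v[:2])@u;h=p[:,2]-v[2]
        D=[np.hypot(s-.032*k*np.cos(.2443),h-.032*k*np.sin(.2443))-.016 for k in range(3)]
        D=np.array(D);return D[np.abs(D).argmin(0),range(len(s))]
    o=least_squares(r,[.504,-.222,.065,0.05],loss="soft_l1",f_scale=.002,x_scale=[.01,.01,.01,.1])
    v=o.x;u=np.array([np.cos(v[3]),np.sin(v[3])]);w=np.array([-u[1],u[0]])
    s=(p[:,:2]-v[:2])@u;t=p[:,:2]@w
    print(" fit",v.round(4),"rms",np.sqrt((o.fun**2).mean()).round(4))
    for k in range(3):
        g=np.abs(s-.031*k)<.014
        hi=g&(p[:,2]>v[2]+.0078*k+.008)
        tc=(np.percentile(t[hi],1)+np.percentile(t[hi],99))/2
        c=v[:2]+u*.031*k;c=c+w*(tc-c@w);print("  billet",k,"centre",c.round(4),"len",np.ptp(t[hi]).round(4), hi.sum())
for n,d,box in(("top",T,(130,175,185,240)),("scene",S,(335,275,395,335))):
    f=seg(d,box,lambda H,S,V:(H>100)&(H<120)&(S>150)&(V>50));f=f[(f[:,2]<.02)]
    print(n,"foot",rect(f),np.median(f[:,2]).round(4),len(f))
    b=seg(d,box,lambda H,S,V:(V<60));b=b[(b[:,2]>.044)&(b[:,2]<.075)]
    print(" V",rect(b),len(b)) if len(b)>5 else print(len(b))
for n,d in(("top",T),("scene",S)):
  for k,(a,b,c,e) in dict(am=(330,160,390,240) if n=="top" else (190,140,270,190),cr=(135,180,180,235) if n=="top" else (335,275,395,335)).items():
    x=d["image"][b:e,a:c];s=min(400/x.shape[1],300/x.shape[0]);cv2.imwrite(f"pics/{n}{k}.png",cv2.resize(x,None,fx=s,fy=s,interpolation=cv2.INTER_CUBIC)[...,::-1])
W=np.zeros((600,800,3),np.uint8)
for i,k in enumerate(("topam","topcr","sceneam","scenecr")):
    x=cv2.imread(f"pics/{k}.png");r,c=divmod(i,2);W[r*300:r*300+x.shape[0],c*400:c*400+x.shape[1]]=x
cv2.imwrite("pics/mosaic.png",W)
E
```

```text
cams [ 0.447 -0.01   1.013] [0.864 0.321 0.818]
top amber all (array([ 534.5, -223.3]), array([89.9, 51. ]), 9.0)
 fit [ 0.5193 -0.3225  0.0641  0.1583] rms 0.002
  billet 0 centre [ 0.5042 -0.2279] len 0.0504 277
  billet 1 centre [ 0.5348 -0.2226] len 0.051 265
  billet 2 centre [ 0.5654 -0.218 ] len 0.0508 271
scene amber all (array([ 537. , -222.6]), array([91.7, 52.2]), 8.8)
 fit [ 0.5525 -0.5467  0.0649  0.1482] rms 0.0026
  billet 0 centre [ 0.5047 -0.227 ] len 0.0501 185
  billet 1 centre [ 0.5354 -0.2227] len 0.0523 201
  billet 2 centre [ 0.566  -0.2179] len 0.0522 213
top foot (array([531.9, 189.5]), array([85.7, 55.3]), 1.7) 0.0073 500
 V (array([533.3, 190.2]), array([53.8, 25.4]), 1.7) 356
scene foot (array([533. , 190.4]), array([87., 56.]), 1.6) 0.0084 527
 V (array([533. , 190.3]), array([55.3, 25.9]), 2.2) 338
```

View pics/mosaic.png

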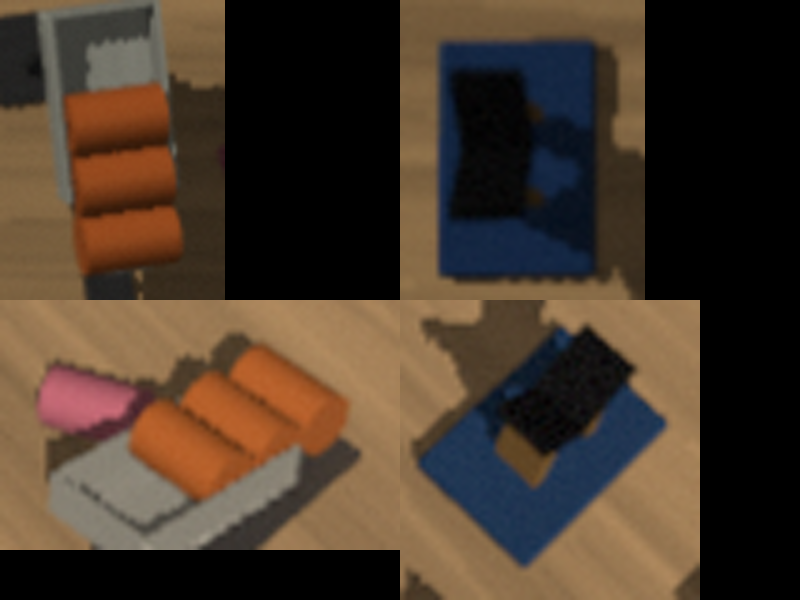

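The mosaic shows the lowest amber billet is the one nearest the robot (top view, lower). The cradle V is black, centred on its foot, with the groove running almost along world y. Front amber is at about (0.5043, -0.2273, 0.0645) with the lane at 8.9°. The seat is at about (0.533, 0.190, 0.065) at 1.8°.

Request:
send_rows --deltas '[[[0,0,0,0,0,0.1275,1],[0,0,0,0,0,0.1275,1],[0.0405,-0.0287,0,0,0,0,1],[0.0405,-0.0287,0,0,0,0,1],[0.0405,-0.0287,0,0,0,0,1],[0.0405,-0.0287,0,0,0,0,1],[0.0405,-0.0287,0,0,0,0,1],[0.0405,-0.0287,0,0,0,0,1],[0.0405,-0.0287,0,0,0,0,1],[0.0405,-0.0287,0,0,0,0,1],[0,0,0.05,0,0,0,1],[0,0,0.04,0,0,0,1]]]' --squeeze 40

```text
time_s: 1.6
position: [0.5041, -0.2262, 0.1645]
tool_rot: [[0.988, 0.157, -0.001], [0.157, -0.988, 0.001], [-0.001, -0.001, -1.0]]
ft_force: [-0.7, -0.3, -0.1]
grip_width: 0.0852
gripper_force: 0.0
```

```bash
cat > st.py <<'E'
from h import *
import sys
s=telemetry.observe();R=s["tool_rot"];p=s["position"]
print(s["time_s"],p.round(4),"yaw",np.degrees(np.arctan2(R[1,0],R[0,0])).round(2),"z",R[:,2].round(4),s["grip_width"],s["gripper_force"],s["ft_force"].round(2),s["q"].round(1))
if len(sys.argv)>1: print("tool delta",(R.T@(np.array(list(map(float,sys.argv[1:4])))-p)).round(4))
E
python3 st.py .5043 -.2273 .0705
```

```text
1.6 [ 0.5041 -0.2262  0.1645] yaw 9.01 z [-9.e-04  6.e-04 -1.e+00] 0.08520607630290587 0.0 [-0.65 -0.33 -0.12] [-36.4  26.8  82.3  -0.   70.9  44.5]
tool delta [0.0001 0.0012 0.094 ]
```

Request:
send_rows --deltas '[[[0,0.001,0.035,0,0,0,1],[0,0,0.035,0,0,0,1],[0,0,0.016,0,0,0,1],[0,0,0.01,0,0,0,1],[0,0,0,0,0,0,1]]]'

```text
time_s: 2.22
position: [0.5041, -0.2281, 0.07]
tool_rot: [[0.988, 0.155, -0.001], [0.155, -0.988, 0.001], [-0.001, -0.001, -1.0]]
ft_force: [-0.3, -0.4, 0.2]
grip_width: 0.0853
gripper_force: 0.0
```

```bash
python3 st.py .5043 -.2273 .0705; python3 - <<'E'
from m import *
d=optics.get_image("scene");x=d["image"][110:230,170:330];cv2.imwrite("pics/s1.png",cv2.resize(x,None,fx=5,fy=5,interpolation=cv2.INTER_CUBIC)[...,::-1])
E
```

```text
2.225 [ 0.5041 -0.2281  0.07  ] yaw 8.92 z [-7.e-04  5.e-04 -1.e+00] 0.08527478015259733 0.0 [-0.3  -0.44  0.23] [-36.6  33.8  88.4  -0.   57.9  44.5]
tool delta [ 0.0003 -0.0007 -0.0005]
```

View pics/s1.png

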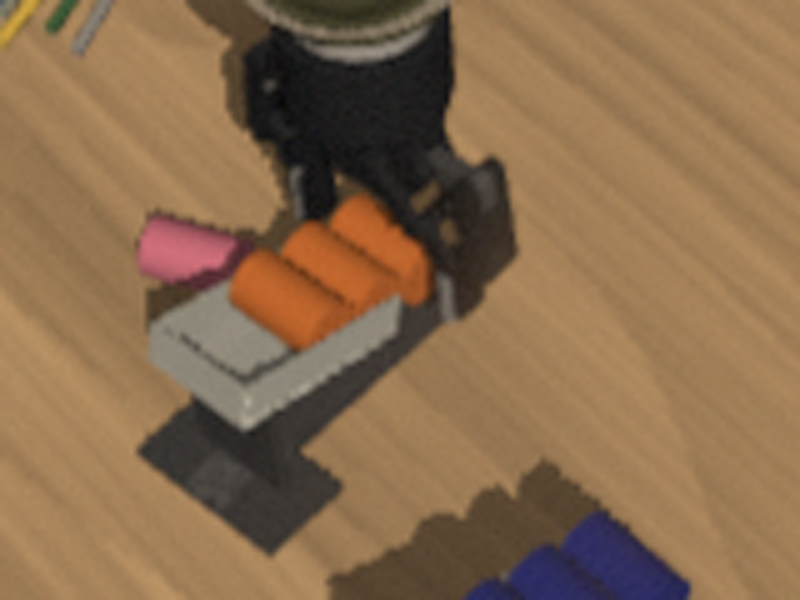

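The crop shows the fingers straddling the front billet at about (385,245), with all three amber billets in place. I'm closing now.

Request:
send_rows --deltas '[[[0,0,0,0,0,0,0],[0,0,0,0,0,0,-0.2],[0,0,0,0,0,0,-0.5],[0,0,0,0,0,0,-0.5],[0,0,0,0,0,0,-0.5],[0,0,0,0,0,0,-0.5]]]'

```text
time_s: 3.02
position: [0.5044, -0.2283, 0.071]
tool_rot: [[0.988, 0.155, 0.001], [0.155, -0.988, -0.001], [0.001, 0.001, -1.0]]
ft_force: [-1.3, 1.0, 6.6]
grip_width: 0.0494
gripper_force: 41.0
```

Request:
send_rows --deltas '[[[0,0,-0.01,0,0,0,-0.5],[0,0,-0.04,0,0,0,-0.5],[0,0,-0.05,0,0,0,-0.5],[0,0,-0.04,0,0,0,-0.5],[0,0,0,0,0,0,-0.5],[0,0,0,0,0,0,-0.5]]]'

```text
time_s: 3.78
position: [0.5038, -0.2278, 0.2096]
tool_rot: [[0.988, 0.155, -0.001], [0.155, -0.988, 0.001], [-0.001, -0.001, -1.0]]
ft_force: [0.1, -0.4, -1.5]
grip_width: 0.0497
gripper_force: 42.1
```

```bash
python3 st.py .533 .1902 .22; python3 - <<'E'
from m import *
d=optics.get_image("scene");x=d["image"][70:230,150:350];cv2.imwrite("pics/s2.png",cv2.resize(x,None,fx=3.7,fy=3.7,interpolation=cv2.INTER_CUBIC)[...,::-1])
p=seg(d,(170,70,350,230),amb)
for lo,hi in((.05,.115),(.13,.25)):
    q=p[(p[:,2]>lo)&(p[:,2]<hi)];print(len(q),np.percentile(q,[1,50,99],axis=0).round(4).tolist(),rect(q))
E
```

```text
3.775 [ 0.5038 -0.2278  0.2096] yaw 8.93 z [-1.2e-03  9.0e-04 -1.0e+00] 0.04965473567404062 42.09608852863312 [ 0.08 -0.38 -1.5 ] [-36.6  24.3  78.4   0.   77.4  44.5]
tool delta [ 0.0937 -0.4084 -0.01  ]
470 [[0.4912, -0.2502, 0.0588], [0.523, -0.2197, 0.0812], [0.5523, -0.1976, 0.0905]] (array([ 522. , -224.8]), array([60.1, 52. ]), 9.4)
223 [[0.5026, -0.2512, 0.2015], [0.5145, -0.2288, 0.2154], [0.5219, -0.1998, 0.2222]] (array([ 514.5, -226.2]), array([54.9, 21.6]), 81.0)
```

View pics/s2.png

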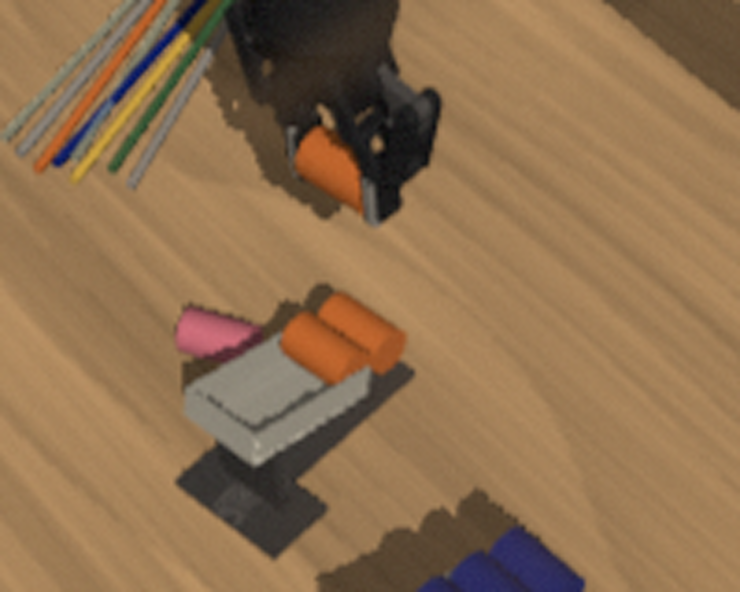

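The crop shows the front billet held level at (330,170). The other two billets have rolled down, now at (340,345) with the lower one at the lip. Next is the move to above the cradle.

Request:
send_rows --deltas '[[[0.0104,-0.0454,0,0,0,0,-0.5],[0.0104,-0.0454,0,0,0,0,-0.5],[0.0104,-0.0454,0,0,0,0,-0.5],[0.0104,-0.0454,0,0,0,0,-0.5],[0.0104,-0.0454,0,0,0,0,-0.5],[0.0104,-0.0454,0,0,0,0,-0.5],[0.0104,-0.0454,0,0,0,0,-0.5],[0.0104,-0.0454,0,0,0,0,-0.5],[0.0104,-0.0454,0,0,0,0,-0.5],[0,0,0.03,0,0,0.124,-0.5],[0,0,0.03,0,0,0,-0.5],[0,0,0,0,0,0,-0.5]]]'

```text
time_s: 5.32
position: [0.5319, 0.1899, 0.1475]
tool_rot: [[0.999, 0.032, -0.007], [0.032, -0.999, -0.001], [-0.007, 0.001, -1.0]]
ft_force: [0.4, 0.5, -0.6]
grip_width: 0.0496
gripper_force: 42.0
```

```bash
python3 st.py .533 .1902 .0705; python3 - <<'E'
from m import *
for n,box in(("scene",(300,200,460,340)),("top",(110,150,230,260))):
    d=optics.get_image(n);a,b,c,e=box
    p=seg(d,box,amb);p=p[(p[:,2]>.09)&(p[:,2]<.2)]
    if len(p)>20:print(n,len(p),np.percentile(p,[1,50,99],axis=0).round(4).tolist(),rect(p))
E
```

```text
5.325 [0.5319 0.1899 0.1475] yaw 1.84 z [-6.8e-03 -9.0e-04 -1.0e+00] 0.04957435668621947 41.995126605033875 [ 0.44  0.55 -0.63] [ 7.6 29.1 81.4 -0.  69.9 95.8]
tool delta [ 0.0016 -0.0003  0.077 ]
scene 299 [[0.5256, 0.1664, 0.1425], [0.5427, 0.1884, 0.1534], [0.5485, 0.2149, 0.1592]] (array([536.7, 190.8]), array([23.5, 49.4]), 2.9)
```

Request:
send_rows --deltas '[[[0.0005,0,0.03,0,0,0,-0.5],[0,0,0.025,0,0,0,-0.5],[0,0,0.012,0,0,0,-0.5],[0,0,0.004,0,0,0,-0.5],[0,0,0,0,0,0,-0.5],[0,0,0,0,0,0,-0.5]]]'

```text
time_s: 6.18
position: [0.5342, 0.1901, 0.0802]
tool_rot: [[0.999, 0.032, 0.002], [0.032, -0.999, 0.0], [0.002, -0.0, -1.0]]
ft_force: [0.3, 0.5, -1.3]
grip_width: 0.0494
gripper_force: 42.1
```

```bash
python3 st.py .533 .1902 .0705; python3 - <<'E'
from m import *
for n,box in(("scene",(300,200,460,360)),):
    d=optics.get_image(n)
    p=seg(d,box,amb);p=p[(p[:,2]>.05)&(p[:,2]<.2)]
    print(n,len(p),np.percentile(p,[1,50,99],axis=0).round(4).tolist(),rect(p))
    x=d["image"][240:360,290:450];cv2.imwrite("pics/s3.png",cv2.resize(x,None,fx=4,fy=4,interpolation=cv2.INTER_CUBIC)[...,::-1])
E
```

```text
6.175 [0.5342 0.1901 0.0802] yaw 1.82 z [ 1.5e-03  2.0e-04 -1.0e+00] 0.04935271099434009 42.14895486831665 [ 0.25  0.49 -1.32] [ 7.6 34.  85.6 -0.  60.3 95.8]
tool delta [-0.0012 -0.0001  0.0097]
scene 247 [[0.5343, 0.1665, 0.076], [0.5449, 0.1875, 0.0863], [0.5513, 0.2151, 0.0921]] (array([542., 191.]), array([19.9, 49.4]), 5.0)
```

View pics/s3.png

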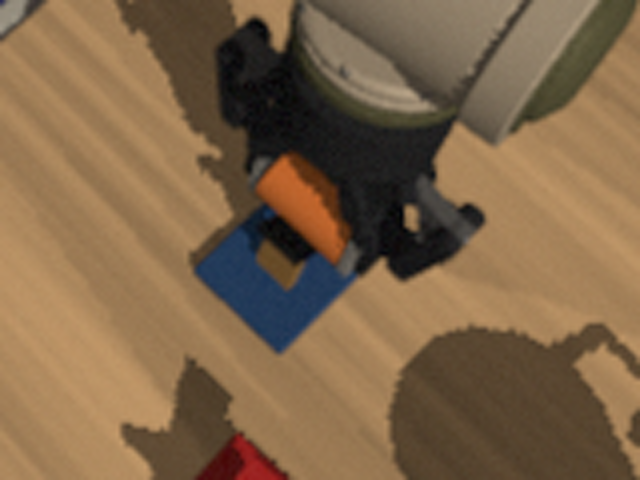

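The crop shows the billet, at (305,210), just above the black V and parallel with the groove. I'm lowering it the last 10 mm slowly.

Request:
send_rows --deltas '[[[-0.001,0,0.003,0,0,0,-0.5],[0,0,0.003,0,0,0,-0.5],[0,0,0.002,0,0,0,-0.5],[0,0,0.001,0,0,0,-0.5],[0,0,0,0,0,0,-0.5],[0,0,0,0,0,0,-0.5]]]'

```text
time_s: 6.98
position: [0.5328, 0.19, 0.0712]
tool_rot: [[0.999, 0.032, 0.0], [0.032, -0.999, -0.0], [0.0, 0.0, -1.0]]
ft_force: [-2.9, -1.2, 7.9]
grip_width: 0.0493
gripper_force: 43.3
```

Request:
send_rows --deltas '[[[0,0,0.0005,0,0,0,-0.5],[0,0,0,0,0,0,-0.5],[0,0,0,0,0,0,0.4],[0,0,0,0,0,0,0.8],[0,0,0,0,0,0,1],[0,0,0,0,0,0,1],[0,0,0,0,0,0,1]]]' --squeeze 20

```text
time_s: 7.85
position: [0.5328, 0.19, 0.0698]
tool_rot: [[0.999, 0.032, -0.0], [0.032, -0.999, 0.0], [-0.0, -0.0, -1.0]]
ft_force: [-0.1, -0.0, 0.8]
grip_width: 0.0852
gripper_force: 0.0
```

Request:
send_rows --deltas '[[[0,0,-0.02,0,0,0,1],[0,0,-0.04,0,0,0,1],[0,0,-0.05,0,0,0,1],[0,0,-0.05,0,0,0,1],[-0.05,0,0,0,0,0,1],[-0.05,0,0,0,0,0,1],[0,0,0,0,0,0,1],[0,0,0,0,0,0,1],[0,0,0,0,0,0,1]]]'

```text
time_s: 8.98
position: [0.4338, 0.1868, 0.2297]
tool_rot: [[1.0, 0.031, 0.0], [0.031, -1.0, 0.0], [0.0, -0.0, -1.0]]
ft_force: [0.2, 0.6, -0.4]
grip_width: 0.086
gripper_force: 0.0
```

```bash
python3 st.py; python3 - <<'E'
from m import *
W=[]
for n,box,lane in(("scene",(330,260,400,340),(190,130,275,190)),("top",(130,175,185,240),(330,160,390,245))):
    d=optics.get_image(n)
    for k,b in(("cradle",box),("lane",lane)):
        p=seg(d,b,amb);p=p[(p[:,2]>.05)&(p[:,2]<.12)]
        if len(p)>20:print(n,k,len(p),np.percentile(p,[1,50,99],axis=0).round(4).tolist(),rect(p))
        a,bb,c,e=b;W.append(cv2.resize(d["image"][bb:e,a:c],(300,300)))
cv2.imwrite("pics/s4.png",np.vstack([np.hstack(W[:2]),np.hstack(W[2:])])[...,::-1])
E
```

```text
8.975 [0.4338 0.1868 0.2297] yaw 1.8 z [ 3.e-04  1.e-04 -1.e+00] 0.08596899310181164 0.0 [ 0.22  0.6  -0.45] [ 8.9 15.4 88.8  0.  75.8 97.1]
scene cradle 413 [[0.5208, 0.1668, 0.0669], [0.5383, 0.1924, 0.0789], [0.5491, 0.2159, 0.0833]] (array([534.3, 190.8]), array([30.4, 50.4]), 2.2)
scene lane 476 [[0.4908, -0.2505, 0.058], [0.5233, -0.2194, 0.0812], [0.5526, -0.1975, 0.0906]] (array([ 522. , -223.3]), array([60. , 53.9]), 10.5)
top cradle 278 [[0.5244, 0.1667, 0.0732], [0.5341, 0.1906, 0.0788], [0.5447, 0.2145, 0.0836]] (array([534.5, 190.7]), array([21.3, 49. ]), 2.4)
top lane 606 [[0.4924, -0.2509, 0.0613], [0.5173, -0.2231, 0.0817], [0.548, -0.1982, 0.091]] (array([ 518.9, -225.5]), array([58.9, 51. ]), 8.5)
```

View pics/s4.png

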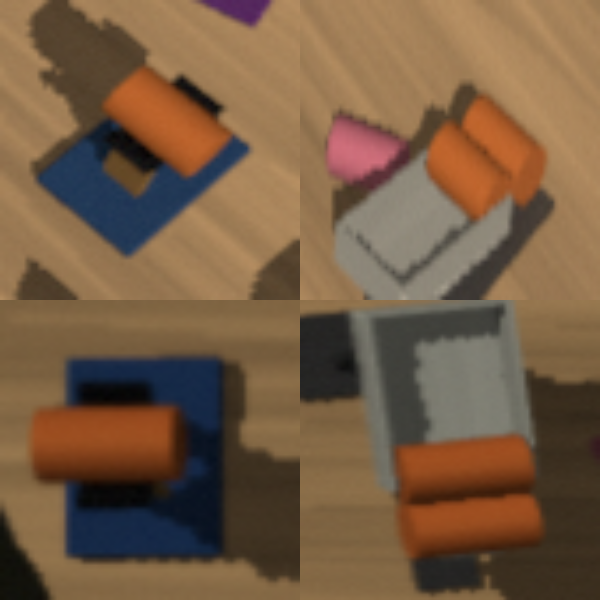

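Both views show the billet seated across the V, with the next amber one at the lip. Everything is within tolerance, so I'm handing the job in.

```bash
python3 -c "
from rig import env
print(env.close_job())"
```

```text
the job is handed in; nothing more can be done
None
```

I lowered the front amber billet into the black cradle's groove in the gripper and released it; by camera it lies about 2 mm from the seat centre, the next amber one rolled into the front place, the blue lane was never approached, and the job is handed in (no verdict was returned).

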